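# Hang the graduated gauge plate back on its spring-backed hook

## Task

Take the graduated gauge plate out of the grooved rest block and hang it by its slot on the hook of the gauge stand, between the black spring pad and the red upturned tip, with the yellow marked face pointing outward, away from the post. Press it gently back against the pad, lower it until you feel it bear on the bar before letting go, do not drop it or force it, and leave the castings, the sanding block and the screwdriver where they are.

Things in the scene. Friction and masses are not known exactly. Their poses are not given: they have to be found in the camera images.
- gauge: loose aluminium plate, 0.21-0.33 kg, 80 mm wide (y), 8 thick (x), 104 tall, plus a black grip tab on top, 36 wide, 12 thick, z 104 to 144: grip it here along x. Origin: centre of underside, z up. -x face is marked: yellow, black ticks, red and green bars; +x face is bare metal. A through slot 18 mm wide, centred, spans z 40 to 90 mm; its top edge (90) hangs on the hook. Starts upright in the rest.
- gauge_out (a point): a point in the air 50 mm out from the middle plane of the gauge on the marked side (gauge frame -50, 0, 65 mm): shows which way the marked face points
- stand: fixed stand: base 110 x 110 x 12 mm, 24 mm post at its centre, blue sleeve 40 x 40 mm on the post. Origin: centre of the base's underside on the bench, z up. A level bar, 10 mm wide (y), 8 thick, runs outward along the stand's -x and ends in a red upturned tip: x -85 to -79 mm, rising 10 mm above the bar's top. Sleeve and post tops: at most 12 mm above the bar's top.
- hook_nominal (a point): on the stand at (-75, 0, 170) mm: where the hung gauge's middle plane meets the bar's top, were the bar at mid height. The sleeve was clamped by hand: the bar's true top is 158 to 182 mm above the bench, up to 12 mm above or below this point, and is not measured: find it by feel or in images. The bar is sprung: it yields 1 mm per 5 N pressed down; the clamp holds.
- pad_nominal (a point): on the stand at (-73, 0, 170) mm: outer face of the black spring pad at rest, at mid height; it rides up and down with the bar. Pad 44 mm wide, 12 mm below to 12 above the bar's top, only 6 mm from the tip, less than the gauge is thick. It slides up to 20 mm toward the post (+x): 0.6 N to start, 1.7 N at 11 mm, and springs back, holding the gauge against the tip.
- rest: fixed grey plastic rest block, 60 mm (x) x 110 mm (y), 38 mm tall, with a groove along y, 10 mm wide, 86 mm long, its floor 12 mm above the bench, in which the gauge stands. Origin: centre of its underside on the bench. The gauge's x is along the rest's x.
- housing_a: bystander: loose open round aluminium casting, 68 mm diameter plus lugs, 45 mm tall; origin centre of its underside
- housing_b: bystander: loose open round aluminium casting, 80 mm diameter plus lugs, 50 mm tall; origin centre of its underside
- sanding_block: bystander: loose red sanding block 70 x 50 x 28 mm; origin centre of its underside
- screwdriver: bystander: loose screwdriver lying on the bench beyond the work; origin near its middle underside
Not all that is in view belongs to the job. There is more than one size of the gauge; the one meant has the size given above.

How it is judged:
On the way, in this order (a step that is already met when the one before it is completed fails the run):
1. the gauge is lifted out of the rest block (height (world z) of gauge above 0.045 m and contact force between the fingers and gauge above 0.5 N), for 0.1 s.
2. the gauge is on the hook's bar, touching the stand, while the fingers still hold it (x of gauge in the frame of stand between -0.082 and -0.05 m and y of gauge in the frame of stand between -0.009 and 0.009 m and z of gauge in the frame of stand between 0.063 and 0.097 m and contact force between gauge and stand above 0.5 N and contact force between the fingers and gauge above 0.5 N), for 0.1 s.
At the end, for the whole second after the job is handed in: the gauge hangs released and still between pad and tip: middle plane 68 to 82 mm out from the post axis, within 9 mm of the bar sideways, underside 63 to 97 mm up, within 8 degrees of upright, marked face outward (gauge_out over 115 mm out) (x of gauge in the frame of stand between -0.082 and -0.068 m and y of gauge in the frame of stand between -0.009 and 0.009 m and z of gauge in the frame of stand between 0.063 and 0.097 m and x of gauge_out in the frame of stand below -0.115 m and angle between gauge's own z axis and vertical below 0.14 rad and contact force between gauge and stand above 0.5 N and contact force between the fingers and gauge below 0.1 N and linear speed of gauge below 0.02 m/s); the robot touches nothing.
It fails at once if the gauge is forced: more than 15 N between gauge and stand (contact force between gauge and stand above 15 N).
It fails at once if the gripper pushes the stand with more than 15 N (contact force between the fingers and stand above 15 N).
It fails at once if the gauge is dropped (moves faster than 0.25 m/s while not held) (linear speed of gauge above 0.25 m/s and contact force between the fingers and gauge below 0.2 N).
It fails at once if a bystander is moved more than 25 mm (distance of any of housing_a, housing_b, sanding_block, screwdriver from where it was at the start of the episode above 0.025 m).
It also fails if it takes over 48 s, if anything falls off the work surface, if the arm or the gripper's body presses on something with over 40 N, if the wrist force passes 120 N, or if a joint passes its speed limit or range.

## Robot

A 7-joint arm with a two-finger parallel gripper is mounted at the origin on the work surface. World frame = base frame: x ahead of the robot, y to its left, z up, the work surface at z = 0. Lengths are in m, angles in rad, forces in N, time in s.
With the tool pointing down it reaches from about 0.425 to 0.975 m from the base axis. Payload 16.7 kg.
Tool frame: the origin (TCP) lies midway between the tips of the shut fingers; the grasp point (between the pads) lies 19 mm behind it; z points along the fingers, x is the direction in which the jaws open and shut, and the axes are right-handed (so a half turn about z gives the same grasp; the last joint's range is limited). The gripper opens to 85 mm and grips with 20 to 120 N. Pads are 22 mm wide; open, the fingers measure 114 mm over their backs; the gripper's body (76 mm by 85 mm) begins 54 mm behind the grasp point. The pads swing forward as they close: fully open they stand 13 mm farther back than shut.
Start: joints at [-1.359, 0.426, 0.074, 1.606, -0.034, 1.111, -0.067], TCP at [0.238, 0.632, 0.231] pointing down, gripper open.
Joint ranges: [-2.85, 2.85], [-0.5, 2.14], [-1.23, 1.37], [0.21, 2.46], [-1.02, 4.16], [0.16, 2.05], [-2.73, 2.73]. Speed limits (rad/s): [1.89, 1.89, 2.39, 2.39, 3.01, 3.01, 3.01].

## Interface

Orientations are given as a unit quaternion [w, x, y, z].
In Python, from bench import env gives the robot as it stands.
- The arm moves only by the tool arm_command, never from a script. Its argument "increments" is a list of rows, each a list of 6 numbers: the shift along the tool's x, y, z in mm, then the turn, a rotation vector about the tool's x, y, z in degrees. A call has exactly 5 rows; each row shifts and turns the commanded pose from where the row before left it, along the tool's axes as they then stand; what a row does not reach is not made up. A row lasts 1/12 s, in which the tool goes at most 41.7 mm and 7.16 degrees, less where a joint would pass 70% of its speed; a pose out of reach is approached as far as the arm can. A call is refused whole if a number of a shift passes 41.7 or a number of a turn 7.16, either way. A call with a gripper value outside its range is refused whole. "jaw" is the closure, from -1 (fully open) to 1 (shut), set as the call begins (left out, the last holds). The fingers move at their own pace and stop on an object; the grip force is fixed at half the most. Time passes only in rows, so rows that do not move let the fingers close, or fill a call up. It gives the time, the measured TCP pose, the force and the opening at its end, in the units of the state.
- env.sense(): the state, without advancing time (a new reading comes with each control period).
- env.capture(name): name is "scene" or "top" or "wrist"; returns a dict with "image" (480x640x3 uint8, blue, green, red), "z_map" (480x640 float32, m along the optical axis (not along the pixel's ray), 0 where there is no reading), "fx", "fy", "cx", "cy" (pixels), "R" (3x3) and "t" (3): a world point X has camera coordinates R X + t. Camera axes: x right, y down, z forward; pixel columns grow to the right and rows downward; lengths in m; the calibration is good to about 2 mm. A picture is of the moment at which its call begins.
- env.job_done(): hands the job in, once; it reports no verdict.
The state is a dict: "time_s": time; "joint_pos": joint angles; "qvel": joint speeds; "effort": joint torques, N m; "position": TCP position; "eef_rot": TCP orientation; "ft_force": force on the tool from outside, world axes, zero at the start; "torque": the same for the moment, N m; "gripper_width": opening from 0.0 (shut) to 1.0 (fully open).
Only numpy, scipy, OpenCV 4.12 (cv2) and the standard library are available. Lean on these libraries where they do the work, as an engineer would, in place of code of your own. Each camera call takes 0.05 s, during which the arm holds its last target. There are 200 camera calls.

## Working session

There is one attempt and no reset: what is moved stays moved. The work goes in short steps, Python scripts to look and compute and a tool call to move; the robot and the scene stay as the last step left them, time stands still between calls to the robot, and variables do not carry over. Pictures are saved under pics/ and viewed, about 8 in all and at most 12, crops included, and the job is handed in when it is done.

Besides the shell and the picture viewer there is one more tool, called after "Emit:" by a JSON object that holds its "name" and its "arguments". arm_command: Moves the arm, as the interface text tells. Its arguments: {"type":"object","properties":{"increments":{"type":"array","items":{"type":"array","items":{"type":"number"}}},"jaw":{"type":"number"}},"required":["increments"]}

```bash
mkdir -p pics
cat > h.py <<'E'
import numpy as np, cv2, pickle
from bench import env
def cap(n):
    c=env.capture(n); pickle.dump(c,open(f'{n}.pkl','wb')); return c
def load(n): return pickle.load(open(f'{n}.pkl','rb'))
def world(c):
    z=c['z_map']; v,u=np.mgrid[:480,:640]
    P=np.stack([(u-c['cx'])/c['fx']*z,(v-c['cy'])/c['fy']*z,z],-1)
    return (P-np.asarray(c['t']).ravel())@np.asarray(c['R'])
def proj(c,X):
    p=np.asarray(c['R'])@np.asarray(X)+np.asarray(c['t']).ravel(); return p[0]/p[2]*c['fx']+c['cx'],p[1]/p[2]*c['fy']+c['cy']
E
python3 - <<'E'
from h import *
print(env.sense())
for n in ['scene','top']:
    c=cap(n); cv2.imwrite(f'pics/{n}0.png',c['image']); print(n,c['fx'],np.round(c['R'],3).tolist(),c['t'])
E
```

```text
{'time_s': 0.0, 'joint_pos': array([-1.35951104,  0.42673961,  0.07384326,  1.60661757, -0.03407764,
        1.11078602, -0.06712809]), 'qvel': array([-0.0008761 ,  0.00172615,  0.000445  ,  0.00109787, -0.00080541,
       -0.00074839, -0.00236774]), 'effort': array([ 4.98765748e-04, -9.49819350e+01,  3.76160190e+00, -4.63523662e+01,
        1.93989056e-02,  1.00576875e-02, -9.38969742e-05]), 'position': array([0.23816607, 0.63114949, 0.23060063]), 'eef_rot': array([ 4.12432308e-04,  8.22511070e-01,  5.68748734e-01, -4.96956832e-04]), 'ft_force': array([-0.28057443, -0.08786471,  0.34525965]), 'torque': array([-0.00995818,  0.00365482,  0.01027373]), 'gripper_width': 1.002267779536993}
scene 501.43271602726895 [[-0.7, 0.714, 0.009], [0.433, 0.434, -0.79], [-0.568, -0.549, -0.613]] [ 0.35449112 -0.1520146   1.29478872]
top 578.346560446828 [[0.001, -1.0, 0.008], [-0.997, -0.002, -0.08], [0.081, -0.008, -0.997]] [0.05329247 0.58799562 1.19921513]
```

View pics/scene0.png

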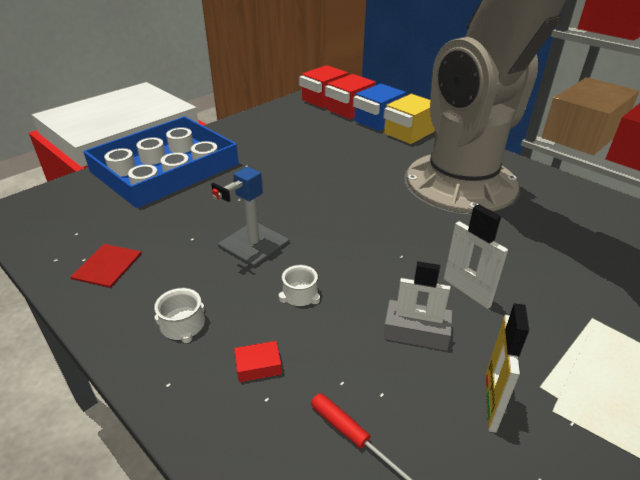

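View pics/top0.png

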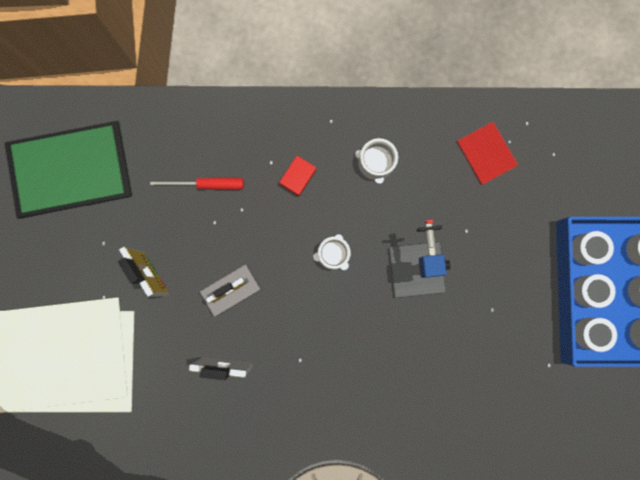

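The scene view shows the gauge in the rest at about (425,300) and the stand at (250,215), with its bar pointing to the upper left. The top view shows the rest at (230,290) and the stand base at (418,270), with the bar toward world +x and the tip at (430,222). Next I'll enlarge both and measure from depth.

Run:
```python
from h import *
t=load('top'); s=load('scene'); W=world(t); S=world(s)
a=cv2.resize(t['image'][250:330,190:270],(400,400),interpolation=2)
b=cv2.resize(t['image'][210:310,380:460],(320,400),interpolation=2)
d=cv2.resize(s['image'][255:355,375:465],(360,400),interpolation=2)[:, :]
e=cv2.resize(s['image'][160:270,200:300],(364,400),interpolation=2)
top=np.hstack([a,b]); bot=np.hstack([d,e]); 
cv2.imwrite('pics/c1.png',cv2.resize(np.vstack([np.pad(top,((0,0),(0,4),(0,0))),bot]),(543,600)))
def box(P,n):
    P=P[:,:2].astype(np.float32); r=cv2.minAreaRect(P*1000); print(n,len(P),np.round(r[0],1),np.round(r[1],1),round(r[2],1))
def sel(W,u0,u1,v0,v1,z0,z1):
    p=W[v0:v1,u0:u1].reshape(-1,3); return p[(p[:,2]>z0)&(p[:,2]<z1)]
for n,Z in (('top',W),):
    box(sel(Z,190,270,250,330,.03,.045),'rest top')
    p=sel(Z,190,270,250,330,.145,.17); box(p,'tab'); print(p[:,2].max(),np.median(p[:,2]))
    p=sel(Z,190,270,250,330,.105,.125); box(p,'plate'); print(np.median(p[:,2]))
    box(sel(Z,380,460,210,310,.008,.02),'base')
    p=sel(Z,380,460,210,310,.14,.25);print('hi',p[:,2].max())
    for lo in np.arange(.14,.2,.004):
        q=p[(p[:,2]>=lo)&(p[:,2]<lo+.004)]
        if len(q): print(round(lo,3),len(q),q.min(0).round(4),q.max(0).round(4))
    print(Z[262:268,433],Z[245,428:434],Z[235,428:434],Z[222,428:433])
# scene bar
for (u0,u1,v0,v1,n) in ((205,245,175,205,'hook'),(235,265,165,200,'sleeve')):
    p=sel(S,u0,u1,v0,v1,.13,.25); print(n,len(p),p.min(0),p.max(0))
```

```text
rest top 1183 [500.5 223.9] [ 60.5 110.5] 30.9
tab 132 [500.4 223.2] [11.8 35.5] 31.4
0.161212504288673 0.15598759059728973
plate 110 [499.4 223. ] [ 9.9 79.7] 31.1
0.11540896603690133
base 1864 [ 569.7 -171.7] [158.7 138. ] 5.2
hi 0.18488520225988964
0.14 8 [ 0.5245 -0.183   0.1404] [ 0.5626 -0.151   0.1438]
0.144 14 [ 0.5243 -0.2029  0.1448] [ 0.5585 -0.1501  0.1476]
0.148 11 [ 0.5242 -0.202   0.1481] [ 0.5604 -0.1499  0.1519]
0.152 25 [ 0.5279 -0.205   0.1523] [ 0.5618 -0.1505  0.1555]
0.156 38 [ 0.5296 -0.2048  0.156 ] [ 0.6125 -0.1427  0.1599]
0.16 18 [ 0.5239 -0.2038  0.16  ] [ 0.62   -0.1458  0.1635]
0.164 67 [ 0.5238 -0.1832  0.164 ] [ 0.6306 -0.1419  0.168 ]
0.168 97 [ 0.5254 -0.1805  0.168 ] [ 0.6247 -0.1426  0.172 ]
0.172 123 [ 0.5253 -0.1924  0.172 ] [ 0.6276 -0.1502  0.176 ]
0.176 377 [ 0.5252 -0.192   0.176 ] [ 0.6293 -0.1429  0.18  ]
0.18 139 [ 0.5251 -0.1912  0.18  ] [ 0.6288 -0.1442  0.1838]
0.184 3 [ 0.6153 -0.175   0.1842] [ 0.6172 -0.1675  0.1849]
[[ 0.55097722 -0.16955982  0.17942435]
 [ 0.54911566 -0.16946842  0.17970594]
 [ 0.5473292  -0.1696746   0.17863416]
 
[... 254 characters left out ...]
15724  1.24217009]
 [ 0.58323025 -0.17020951  0.1702848 ]
 [ 0.58288494 -0.17119811  0.17427052]] [[ 0.60124852 -0.16161203  0.17696584]
 [ 0.60135168 -0.16367266  0.17601654]
 [ 0.60169842 -0.16623673  0.17274604]
 [ 0.60143738 -0.16755432  0.17526767]
 [ 0.60180641 -0.17017769  0.1717849 ]
 [ 0.62003988 -0.21037853 -0.00193061]] [[ 0.62534132 -0.16167405  0.1784204 ]
 [ 0.62530617 -0.16346722  0.17872622]
 [ 0.62536713 -0.16542177  0.1782795 ]
 [ 0.62596718 -0.16829607  0.17361224]
 [ 0.64777747 -0.20759993  0.002892  ]]
hook 532 [ 0.55243083 -0.18793927  0.13088035] [ 0.62995713 -0.13783675  0.18174292]
sleeve 758 [ 0.52059405 -0.18996694  0.13014183] [ 0.58271652 -0.14567663  0.18012373]
```

View pics/c1.png

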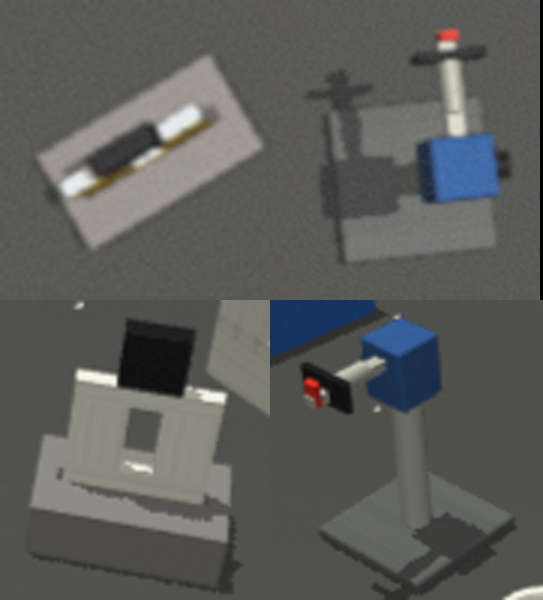

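The crop shows the gauge's yellow face on the lower-right side of the plate, so the marked side points toward world −(0.86,0.51). The stand base's left edge runs from (390,247) to (395,297) in the top image, which puts the bar's heading at about +5.7°. I'll refine the stand fit and work out the first move.

```bash
cat >> h.py <<'E'
from scipy.spatial.transform import Rotation as Ro
def tool():
    s=env.sense(); q=s['eef_rot']; return s,Ro.from_quat([q[1],q[2],q[3],q[0]]).as_matrix()
def plan(target,yaw=None):
    s,R=tool(); d=R.T@(np.asarray(target)-s['position'])*1000
    a=np.degrees(np.arctan2(R[1,0],R[0,0])); print('t',round(s['time_s'],2),'pos',s['position'].round(4),'toolx az',a.round(2),'tilt z',R[:,2].round(3),'shift mm',d.round(1),'F',s['ft_force'].round(2),'j',s['joint_pos'].round(3),'w',round(s['gripper_width'],3))
    if yaw is not None: print('tool z turn deg', round(-((yaw-a+180)%360-180),2))
E
python3 - <<'E'
from h import *
t=load('top');s=load('scene');C=-t['R'].T@np.ravel(t['t'])
def ray(u,v,z):
    d=t['R'].T@np.array([(u-t['cx'])/t['fx'],(v-t['cy'])/t['fy'],1]); return (C+d*(z-C[2])/d[2]).round(4)
print('base corners',ray(390,247.3,.012),ray(395,297.3,.012),ray(445,291.7,.012))
W=world(t);P=W.reshape(-1,3);I=t['image'].reshape(-1,3).astype(int)
blue=(I[:,0]>I[:,2]+50)
m=blue&(P[:,2]>.165)&(P[:,2]<.19)&(abs(P[:,1]+.17)<.05)&(abs(P[:,0]-.55)<.05)
q=P[m];print('sleeve top',np.median(q[:,2]),cv2.minAreaRect((q[:,:2]*1000).astype(np.float32)))
for nm,c in(('top',t),('scene',s)):
    P=world(c).reshape(-1,3);I=c['image'].reshape(-1,3).astype(int)
    n=(P[:,2]>.12)&(P[:,2]<.2)&(P[:,0]>.57)&(P[:,0]<.64)&(abs(P[:,1]+.165)<.05)
    red=n&(I[:,2]>I[:,0]+60); dark=n&(I.max(1)<60); lite=n&(I.min(1)>100)
    for k,mm in(('red',red),('pad',dark),('bar',lite)):
        q=P[mm]; print(nm,k,len(q)); 
        if len(q): print(np.percentile(q,[3,25,50,75,97],axis=0).round(4).T.tolist())
P=W.reshape(-1,3)
for a in ((120,170,240,300),(185,250,350,385)):
    q=W[a[2]:a[3],a[0]:a[1]].reshape(-1,3);q=q[(q[:,2]>.1)&(q[:,2]<.3)];print('decoy',q.min(0).round(3),q.max(0).round(3))
plan([.5004,.2235,.30],30.9)
E
```

```text
base corners [ 0.592  -0.1148  0.012 ] [ 0.4855 -0.1244  0.012 ] [ 0.4975 -0.2309  0.012 ]
sleeve top 0.1784642733506773 ((544.9764404296875, -171.75596618652344), (38.34454345703125, 39.390132904052734), 6.559137344360352)
top red 21
[[0.6237, 0.6253, 0.627, 0.6276, 0.6292], [-0.1678, -0.1656, -0.1633, -0.1602, -0.1583], [0.1717, 0.1758, 0.178, 0.1787, 0.1808]]
top pad 31
[[0.6102, 0.6107, 0.6131, 0.6139, 0.6144], [-0.1833, -0.1768, -0.1556, -0.1471, -0.1428], [0.1589, 0.1704, 0.1777, 0.1796, 0.1817]]
top bar 169
[[0.5708, 0.5814, 0.5927, 0.6054, 0.6228], [-0.1724, -0.1691, -0.1661, -0.1634, -0.1604], [0.1656, 0.1689, 0.1711, 0.1732, 0.177]]
scene red 43
[[0.6166, 0.6232, 0.6251, 0.627, 0.6283], [-0.1792, -0.1645, -0.1594, -0.1572, -0.1561], [0.1643, 0.1703, 0.1735, 0.1769, 0.1785]]
scene pad 157
[[0.6087, 0.6121, 0.6138, 0.6149, 0.617], [-0.1821, -0.164, -0.1529, -0.145, -0.141], [0.1575, 0.1666, 0.1742, 0.1783, 0.1806]]
scene bar 64
[[0.5719, 0.5818, 0.5894, 0.5957, 0.6279], [-0.1694, -0.1649, -0.1629, -0.1611, -0.1583], [0.1672, 0.1693, 0.1709, 0.1722, 0.1743]]
decoy [0.49  0.357 0.1  ] [0.583 0.421 0.195]
decoy [0.338 0.179 0.1  ] [0.36  0.285 0.195]
t 0.1 pos [0.2382 0.6312 0.2307] toolx az 69.32 tilt z [-0.    -0.001 -1.   ] shift mm [-288.9  389.3  -68.9] F [-0.19 -0.73  0.88] j [-1.359  0.427  0.074  1.607 -0.034  1.111 -0.067] w 0.998
tool z turn deg 38.42
```

Emit:
{"name": "arm_command", "arguments": {"increments": [[-19.3,26,-8],[-19.3,26,-8],[-19.3,26,-8],[-19.3,26,-8],[-19.3,26,-8]]}}

```text
validation failed for argument at $.in...
```

Emit:
{"name": "arm_command", "arguments": {"increments": [[-19.3,26,-8,0,0,0],[-19.3,26,-8,0,0,0],[-19.3,26,-8,0,0,0],[-19.3,26,-8,0,0,0],[-19.3,26,-8,0,0,0]], "jaw": -1}}

```text
time_s: 0.52
position: [0.3264, 0.4937, 0.2713]
eef_rot: [0.0, 0.822, 0.569, -0.0]
ft_force: [0.1, 0.7, 0.4]
gripper_width: 0.999
```

Emit:
{"name": "arm_command", "arguments": {"increments": [[-19.3,26,-6,0,0,0],[-19.3,26,-6,0,0,0],[-19.3,26,-6,0,0,0],[-19.3,26,-6,0,0,0],[-19.3,26,-6,0,0,0]]}}

```text
time_s: 0.93
position: [0.4139, 0.3575, 0.3014]
eef_rot: [0.0, 0.823, 0.569, -0.0]
ft_force: [0.1, 0.6, 0.7]
gripper_width: 0.998
```

Emit:
{"name": "arm_command", "arguments": {"increments": [[-19.3,26,0,0,0,0],[-19.3,26,0,0,0,0],[-19.3,26,0,0,0,0],[-19.3,26,0,0,0,0],[-19.3,26,0,0,0,0]]}}

```text
time_s: 1.35
position: [0.5014, 0.2214, 0.3012]
eef_rot: [-0.0, 0.823, 0.569, -0.0]
ft_force: [0.5, 0.5, -0.3]
gripper_width: 1.0
```

Emit:
{"name": "arm_command", "arguments": {"increments": [[0,0,0,0,0,6.4],[0,0,0,0,0,6.4],[0,0,0,0,0,6.4],[0,0,0,0,0,6.4],[0,0,0,0,0,6.4]]}}

```text
time_s: 1.77
position: [0.5008, 0.2228, 0.301]
eef_rot: [0.0, 0.948, 0.317, -0.0]
ft_force: [0.4, 0.9, 0.4]
gripper_width: 0.999
```

Emit:
{"name": "arm_command", "arguments": {"increments": [[0,0,0,0,0,6.4],[0,0,0,0,0,0],[0,0,0,0,0,0],[0,0,0,0,0,0],[0,0,0,0,0,0]]}}

```text
time_s: 2.18
position: [0.5009, 0.2229, 0.3012]
eef_rot: [0.0, 0.963, 0.268, -0.0]
ft_force: [0.2, -0.6, 0.1]
gripper_width: 0.999
```

Run:
```python
from h import *
plan([.5004,.2235,.121],30.9)
c=cap('wrist'); W=world(c).reshape(-1,3); m=(W[:,2]>.145)&(W[:,2]<.17)&(abs(W[:,0]-.5)<.06)&(abs(W[:,1]-.223)<.06)
q=W[m];print(len(q))
if len(q)>20: print(cv2.minAreaRect((q[:,:2]*1000).astype(np.float32)),np.median(q[:,2]))
cv2.imwrite('pics/w1.png',c['image'])
```

```text
t 2.18 pos [0.5009 0.2229 0.3012] toolx az 31.09 tilt z [-0. -0. -1.] shift mm [-1.000e-01 -7.000e-01  1.802e+02] F [ 0.18 -0.58  0.11] j [-0.882  0.161  0.394  1.824 -0.067  1.17   0.077] w 0.999
tool z turn deg 0.19
918
((500.7564697265625, 222.64776611328125), (11.706852912902832, 36.2424201965332), 30.99228286743164) 0.15621222320248146
```

View pics/w1.png

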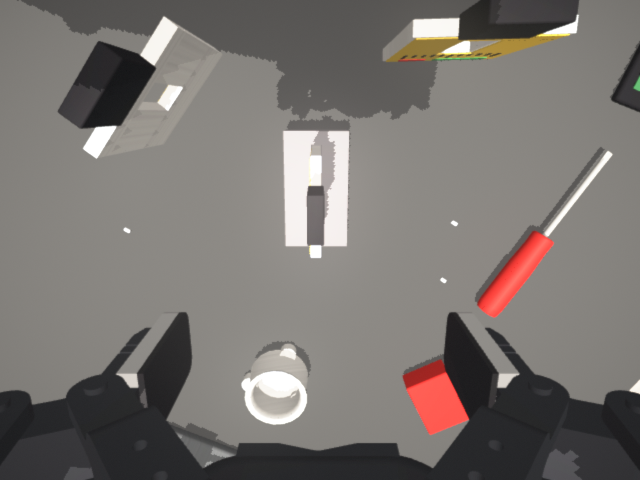

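The wrist view shows the rest at (316,190) centred and square to the jaws, with the tab at (316,215), and depth gives the tab at (0.5008, 0.2226), yaw 31.0°. Descending.

Emit:
{"name": "arm_command", "arguments": {"increments": [[0,0,30,0,0,0.1],[0,0,30,0,0,0],[0,0,30,0,0,0],[0,0,25,0,0,0],[0,0,20,0,0,0]]}}

```text
time_s: 2.65
position: [0.5003, 0.2225, 0.1643]
eef_rot: [0.0, 0.964, 0.266, -0.001]
ft_force: [-0.2, 0.2, -0.3]
gripper_width: 0.996
```

Emit:
{"name": "arm_command", "arguments": {"increments": [[0,0,15,0,0,0],[0,0,12,0,0,0],[0,0,10,0,0,0],[0,0,8,0,0,0],[0,0,0,0,0,0]]}}

```text
time_s: 3.07
position: [0.5006, 0.2227, 0.1202]
eef_rot: [0.0, 0.964, 0.266, -0.001]
ft_force: [-0.3, 0.0, -0.1]
gripper_width: 0.998
```

Emit:
{"name": "arm_command", "arguments": {"increments": [[0,0,0,0,0,0],[0,0,0,0,0,0],[0,0,0,0,0,0],[0,0,0,0,0,0],[0,0,0,0,0,0]], "jaw": 1}}

```text
time_s: 3.48
position: [0.5012, 0.2231, 0.1218]
eef_rot: [-0.0, 0.964, 0.266, 0.0]
ft_force: [-0.6, 0.0, 0.0]
gripper_width: 0.294
```

Emit:
{"name": "arm_command", "arguments": {"increments": [[0,0,0,0,0,0],[0,0,0,0,0,0],[0,0,0,0,0,0],[0,0,0,0,0,0],[0,0,0,0,0,0]]}}

```text
time_s: 3.9
position: [0.5007, 0.2228, 0.1217]
eef_rot: [-0.0, 0.964, 0.266, -0.0]
ft_force: [-3.8, -2.2, 8.8]
gripper_width: 0.131
```

Emit:
{"name": "arm_command", "arguments": {"increments": [[0,0,0,0,0,0],[0,0,-3,0,0,0],[0,0,-8,0,0,0],[0,0,-12,0,0,0],[0,0,-15,0,0,0]]}}

```text
time_s: 4.32
position: [0.5007, 0.2227, 0.16]
eef_rot: [0.0, 0.964, 0.266, -0.0]
ft_force: [1.0, -0.1, -2.6]
gripper_width: 0.133
```

Emit:
{"name": "arm_command", "arguments": {"increments": [[0,0,-20,0,0,0],[0,0,-25,0,0,0],[0,0,-25,0,0,0],[0,0,-20,0,0,0],[0,0,-15,0,0,0]]}}

```text
time_s: 4.73
position: [0.5014, 0.2229, 0.2675]
eef_rot: [-0.0, 0.964, 0.266, 0.001]
ft_force: [0.2, 0.3, -3.2]
gripper_width: 0.128
```

Emit:
{"name": "arm_command", "arguments": {"increments": [[0,0,-15,0,0,0],[0,0,-12,0,0,0],[0,0,-8,0,0,0],[0,0,0,0,0,0],[0,0,0,0,0,0]]}}

```text
time_s: 5.15
position: [0.5009, 0.223, 0.2993]
eef_rot: [-0.0, 0.964, 0.266, 0.0]
ft_force: [1.3, 0.7, -2.6]
gripper_width: 0.131
```

Run:
```python
from h import *
plan([.5004,.2235,.30],30.9)
c=cap('scene'); cv2.imwrite('pics/s2.png',cv2.resize(c['image'][120:360,300:540],(480,480)))
```

```text
t 5.15 pos [0.5009 0.223  0.2993] toolx az 30.83 tilt z [ 0.  0. -1.] shift mm [-0.1 -0.7 -0.7] F [ 1.35  0.71 -2.58] j [-0.886  0.162  0.399  1.827 -0.068  1.165  0.074] w 0.131
tool z turn deg -0.07
```

View pics/s2.png

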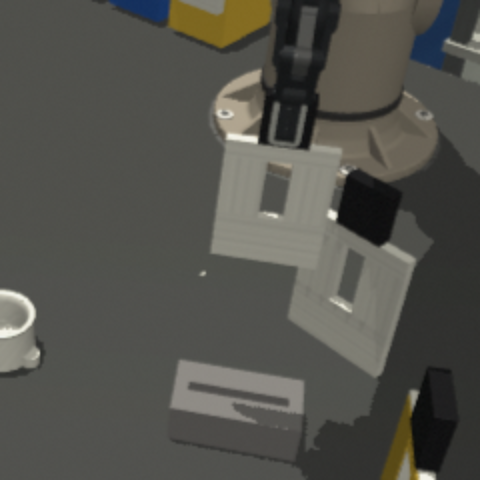

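The gauge is held upright at the top of the crop (bare face toward the camera) and the rest is empty, with a 2.6 N load. Next I'll carry it to a point outside the hook and then turn it.

Emit:
{"name": "arm_command", "arguments": {"increments": [[-3.1,20,-3,0,0,0],[-3.1,30,-3,0,0,0],[-3.1,30,-3,0,0,0],[-3.1,30,0,0,0,0],[-3.1,30,0,0,0,0]]}}

```text
time_s: 5.62
position: [0.5595, 0.0934, 0.3075]
eef_rot: [0.0, 0.964, 0.266, -0.001]
ft_force: [0.4, 0.4, -1.8]
gripper_width: 0.131
```

Emit:
{"name": "arm_command", "arguments": {"increments": [[-3.1,30,0,0,0,0],[-3.1,30,0,0,0,0],[-3.1,30,0,0,0,0],[-3.1,30,0,0,0,0],[-3.1,30,0,0,0,0]]}}

```text
time_s: 6.03
position: [0.623, -0.0433, 0.3072]
eef_rot: [-0.0, 0.964, 0.266, -0.001]
ft_force: [1.4, 0.8, -2.3]
gripper_width: 0.135
```

Emit:
{"name": "arm_command", "arguments": {"increments": [[-3.1,30,0,0,0,0],[-3.1,30,0,0,0,0],[-3.1,30,0,0,0,0],[-3.1,25,0,0,0,0],[-3.1,15,0,0,0,0]]}}

```text
time_s: 6.45
position: [0.6763, -0.1646, 0.3066]
eef_rot: [0.0, 0.964, 0.265, -0.001]
ft_force: [0.3, -0.5, -2.0]
gripper_width: 0.133
```

Emit:
{"name": "arm_command", "arguments": {"increments": [[0,0,0,0,0,6],[0,0,0,0,0,7],[0,0,0,0,0,7],[0,0,0,0,0,7],[0,0,0,0,0,7]]}}

```text
time_s: 6.87
position: [0.6759, -0.1615, 0.3069]
eef_rot: [0.0, 1.0, -0.031, -0.001]
ft_force: [0.7, -0.1, -2.8]
gripper_width: 0.132
```

Run:
```python
from h import *
plan([.676,-.159,.30],-174.3)
```

```text
t 6.87 pos [ 0.6759 -0.1615  0.3069] toolx az -3.54 tilt z [-0.002 -0.    -1.   ] shift mm [-0.  -2.5  6.9] F [ 0.7  -0.11 -2.78] j [-0.342  0.485  0.717  1.493 -0.324  1.287  0.348] w 0.132
tool z turn deg 170.76
```

Emit:
{"name": "arm_command", "arguments": {"increments": [[0,0,0,0,0,-7],[0,0,0,0,0,-7],[0,0,0,0,0,-7],[0,0,0,0,0,-7],[0,0,0,0,0,-7]]}}

```text
time_s: 7.28
position: [0.6759, -0.1614, 0.3068]
eef_rot: [-0.0, 0.961, 0.277, -0.001]
ft_force: [0.3, 0.5, -2.9]
gripper_width: 0.131
```

Run:
```python
from h import *
plan([.676,-.159,.30],-174.3)
```

```text
t 7.28 pos [ 0.6759 -0.1614  0.3068] toolx az 32.17 tilt z [-0.002 -0.    -1.   ] shift mm [ 1.4 -1.9  6.8] F [ 0.29  0.52 -2.87] j [-0.253  0.454  0.575  1.488 -0.251  1.276  0.91 ] w 0.131
tool z turn deg -153.53
```

Emit:
{"name": "arm_command", "arguments": {"increments": [[0,0,0,0,0,7],[0,0,0,0,0,7],[0,0,0,0,0,7],[0,0,0,0,0,7],[0,0,0,0,0,7]]}}

```text
time_s: 7.7
position: [0.6759, -0.1615, 0.307]
eef_rot: [0.0, 1.0, -0.031, -0.001]
ft_force: [-1.0, 0.8, -2.8]
gripper_width: 0.13
```

Emit:
{"name": "arm_command", "arguments": {"increments": [[0,0,0,0,0,7],[0,0,0,0,0,7],[0,0,0,0,0,7],[0,0,0,0,0,7],[0,0,0,0,0,7]]}}

```text
time_s: 8.12
position: [0.6759, -0.1614, 0.307]
eef_rot: [0.0, 0.944, -0.33, -0.001]
ft_force: [0.2, -0.3, -2.4]
gripper_width: 0.131
```

Emit:
{"name": "arm_command", "arguments": {"increments": [[0,0,0,0,0,7],[0,0,0,0,0,7],[0,0,0,0,0,7],[0,0,0,0,0,7],[0,0,0,0,0,7]]}}

```text
time_s: 8.53
position: [0.6759, -0.1614, 0.3071]
eef_rot: [0.001, 0.801, -0.599, -0.001]
ft_force: [0.9, -0.7, -2.4]
gripper_width: 0.131
```

Emit:
{"name": "arm_command", "arguments": {"increments": [[0,0,0,0,0,7],[0,0,0,0,0,7],[0,0,0,0,0,7],[0,0,0,0,0,7],[0,0,0,0,0,7]]}}

```text
time_s: 8.95
position: [0.676, -0.1614, 0.3071]
eef_rot: [-0.001, -0.584, 0.812, 0.0]
ft_force: [-0.2, 0.2, -2.1]
gripper_width: 0.128
```

Run:
```python
from h import *
plan([.676,-.159,.30],-174.3)
```

```text
t 8.95 pos [ 0.676  -0.1614  0.3071] toolx az -108.53 tilt z [-0.002 -0.    -1.   ] shift mm [-2.3  0.7  7.1] F [-0.21  0.2  -2.1 ] j [-0.556  0.662  1.162  1.505 -0.611  1.379 -1.249] w 0.128
tool z turn deg 65.77
```

Emit:
{"name": "arm_command", "arguments": {"increments": [[0,0,0,0,0,6.6],[0,0,0,0,0,6.6],[0,0,0,0,0,6.6],[0,0,0,0,0,6.6],[0,0,0,0,0,6.6]]}}

```text
time_s: 9.37
position: [0.676, -0.1613, 0.307]
eef_rot: [-0.001, -0.33, 0.944, 0.0]
ft_force: [-0.1, 0.2, -2.7]
gripper_width: 0.131
```

Emit:
{"name": "arm_command", "arguments": {"increments": [[0,0,0,0,0,6.6],[0,0,0,0,0,6.6],[0,0,0,0,0,6.6],[0,0,0,0,0,6.6],[0,0,0,0,0,6.4]]}}

```text
time_s: 9.78
position: [0.676, -0.1614, 0.307]
eef_rot: [-0.001, -0.05, 0.999, -0.0]
ft_force: [0.5, 0.8, -2.3]
gripper_width: 0.134
```

Run:
```python
from h import *
plan([.676,-.159,.21],-174.3)
c=cap('top'); cv2.imwrite('pics/t3.png',cv2.resize(c['image'][150:320,370:520],(529,600)))
```

```text
t 9.78 pos [ 0.676  -0.1614  0.307 ] toolx az -174.31 tilt z [-0.002 -0.    -1.   ] shift mm [-0.4  2.4 97. ] F [ 0.48  0.85 -2.34] j [-0.601  0.775  1.336  1.507 -0.754  1.455 -2.286] w 0.134
tool z turn deg -0.01
```

View pics/t3.png

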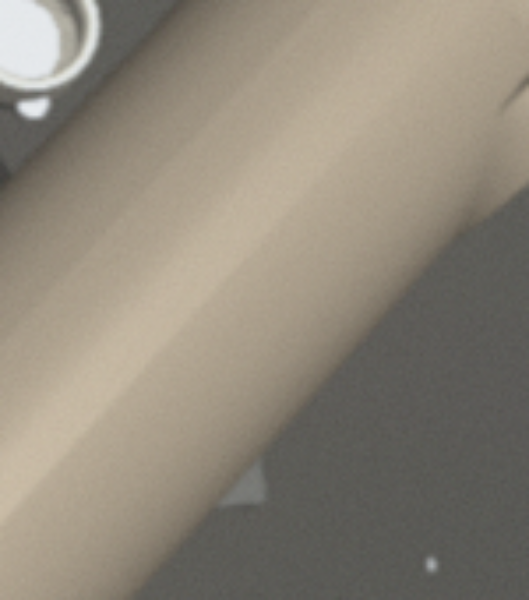

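The arm hides the hook from the top camera here, showing only a base corner at (245,485), so I'll use the scene and wrist cameras. Descending outside the hook to slot height.

Emit:
{"name": "arm_command", "arguments": {"increments": [[0,1.2,15,0,0,0],[0,1.2,25,0,0,0],[0,0,25,0,0,0],[0,0,20,0,0,0],[0,0,11,0,0,0]]}}

```text
time_s: 10.25
position: [0.6748, -0.1583, 0.2082]
eef_rot: [-0.002, -0.055, 0.999, 0.0]
ft_force: [-0.8, 1.3, -1.7]
gripper_width: 0.132
```

Emit:
{"name": "arm_command", "arguments": {"increments": [[0,0,0,0,0,0],[0,0,0,0,0,0],[0,0,0,0,0,0],[0,0,0,0,0,0],[0,0,0,0,0,0]]}}

```text
time_s: 10.67
position: [0.6764, -0.1594, 0.2134]
eef_rot: [0.001, -0.053, 0.999, -0.0]
ft_force: [0.4, 0.2, -1.9]
gripper_width: 0.133
```

Run:
```python
from h import *
plan([.6196,-.1646,.21],-174.3)
c=cap('scene'); cv2.imwrite('pics/s4a.png',c['image'])
w=cap('wrist'); 
P=world(c).reshape(-1,3); I=c['image'].reshape(-1,3).astype(int)
n=(abs(P[:,0]-.676)<.02)&(abs(P[:,1]+.16)<.05)&(P[:,2]>.08)&(P[:,2]<.22)&(I.max(1)>70)
q=P[n]; print(len(q)); print(np.percentile(q,[1,5,50,95,99],axis=0).round(4))
if len(q)>20: print(cv2.minAreaRect((q[:,:2]*1000).astype(np.float32)))
a=cv2.resize(c['image'][130:270,170:310],(400,400),interpolation=2); b=cv2.resize(w['image'],(400,300))
cv2.imwrite('pics/s4.png',np.hstack([a,np.pad(b,((0,100),(0,0),(0,0)))]))
```

```text
t 10.67 pos [ 0.6764 -0.1594  0.2134] toolx az -173.95 tilt z [ 0.001 -0.    -1.   ] shift mm [57.   0.8  3.3] F [ 0.36  0.21 -1.92] j [-0.591  0.842  1.266  1.617 -0.828  1.312 -2.228] w 0.133
tool z turn deg 0.35
1450
[[ 0.6671 -0.1959  0.1044]
 [ 0.6692 -0.1918  0.1099]
 [ 0.6778 -0.1472  0.1581]
 [ 0.6831 -0.1178  0.2055]
 [ 0.6842 -0.1167  0.2144]]
((672.7677612304688, -156.2733154296875), (81.17138671875, 32.86328887939453), 82.33479309082031)
```

View pics/s4.png

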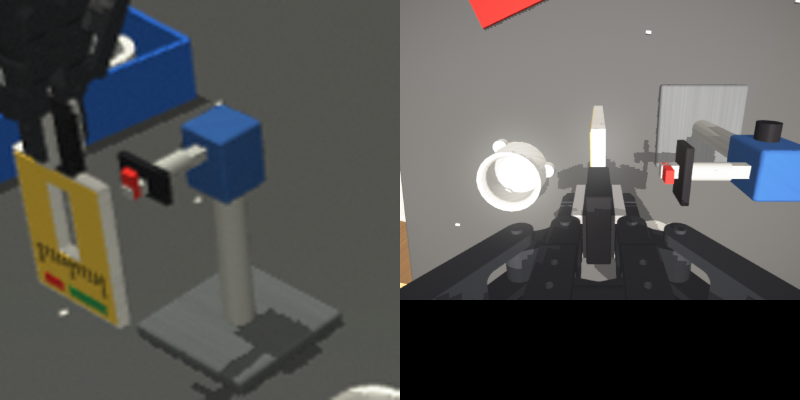

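The yellow face points outward, the slot in the scene crop is at (62,215), and the tip is at (130,182) level with it. I'll check the lateral alignment with the wrist depth just taken.

Run:
```python
from h import *
c=load('wrist'); P=world(c).reshape(-1,3); I=c['image'].reshape(-1,3).astype(int)
n=(P[:,2]>.15)&(P[:,2]<.2)&(P[:,0]>.52)&(P[:,0]<.64)&(abs(P[:,1]+.165)<.05)
def pr(k,m):
    q=P[n&m]; print(k,len(q),np.percentile(q,[2,50,98],axis=0).round(4).tolist() if len(q) else '')
pr('red',I[:,2]>I[:,0]+60); pr('pad',(I.max(1)<70)&(P[:,0]>.6)); 
bar=(I.min(1)>100)&(P[:,0]>.57)&(P[:,0]<.608); pr('bar',bar)
q=P[n&bar]; print('bar fit',np.polyfit(q[:,0],q[:,1],1), np.polyval(np.polyfit(q[:,0],q[:,1],1),.62))
sl=I[:,0]>I[:,2]+50; q=P[n&sl&(P[:,2]>.172)]; print('sleeve',cv2.minAreaRect((q[:,:2]*1000).astype(np.float32)),np.median(q[:,2]))
m=(abs(P[:,0]-.676)<.01)&(P[:,2]>.195)&(P[:,2]<.22)&(I.min(1)>100); q=P[m]; print('plate top',len(q),np.percentile(q,[2,50,98],axis=0).round(4).tolist())
```

```text
red 543 [[0.6245, -0.1696, 0.1619], [0.6285, -0.166, 0.178], [0.631, -0.1593, 0.1798]]
pad 1871 [[0.6126, -0.1875, 0.1595], [0.6179, -0.1641, 0.1759], [0.6208, -0.1451, 0.1815]]
bar 2267 [[0.5708, -0.1753, 0.1641], [0.5909, -0.1705, 0.1718], [0.6073, -0.1624, 0.1745]]
bar fit [ 0.07918606 -0.21672854] -0.16763318287031614
sleeve ((549.8710327148438, -172.676513671875), (34.757083892822266, 40.28065490722656), 6.71137809753418) 0.17862484754269872
plate top 1661 [[0.6697, -0.1997, 0.1977], [0.6809, -0.189, 0.2074], [0.6855, -0.1712, 0.2178]]
```

Emit:
{"name": "arm_command", "arguments": {"increments": [[8,0.4,0,0,0,0.3],[9,0.4,0,0,0,0],[9,0,0,0,0,0],[8,0,0,0,0,0],[6,0,0,0,0,0]]}}

```text
time_s: 11.18
position: [0.6347, -0.1626, 0.2125]
eef_rot: [-0.0, -0.05, 0.999, 0.0]
ft_force: [0.2, -0.4, -2.7]
gripper_width: 0.132
```

Emit:
{"name": "arm_command", "arguments": {"increments": [[4,0,0,0,0,0],[3,0,0,0,0,0],[3,0,0,0,0,0],[0,0,0,0,0,0],[0,0,0,0,0,0]]}}

```text
time_s: 11.6
position: [0.6263, -0.1633, 0.2123]
eef_rot: [0.0, -0.05, 0.999, 0.0]
ft_force: [-0.2, 0.1, -2.2]
gripper_width: 0.134
```

Run:
```python
from h import *
plan([.6147,-.1653,.2134],-174.3)
c=cap('scene'); w=cap('wrist')
a=cv2.resize(c['image'][140:260,170:290],(400,400),interpolation=2); b=cv2.resize(w['image'][100:400,200:600],(400,300))
cv2.imwrite('pics/s5.png',np.hstack([a,np.pad(b,((0,100),(0,0),(0,0)))]))
```

```text
t 11.6 pos [ 0.6263 -0.1633  0.2123] toolx az -174.27 tilt z [ 0.  0. -1.] shift mm [11.7 -0.9 -1.1] F [-0.22  0.06 -2.23] j [-0.644  0.781  1.295  1.734 -0.791  1.261 -2.194] w 0.134
tool z turn deg 0.03
```

View pics/s5.png

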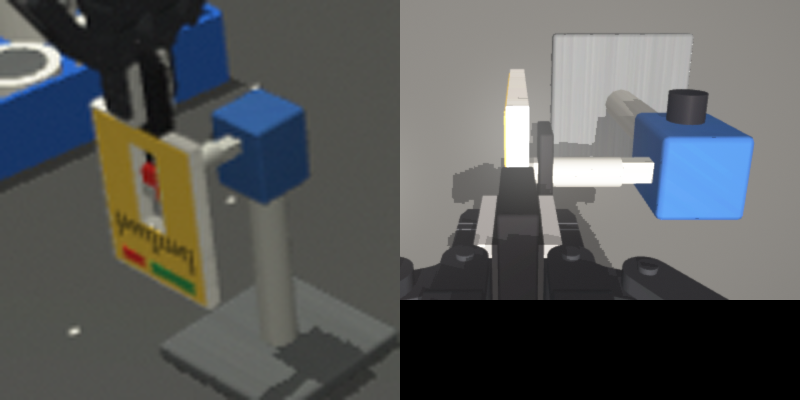

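The red tip at (149,172) sits inside the slot, which spans x 130–160 and y 145–230 in the left crop. The right crop shows the pad at (545,150) just inboard of the plate. Pressing back slowly.

Emit:
{"name": "arm_command", "arguments": {"increments": [[2,-0.3,0,0,0,0],[2,-0.3,0,0,0,0],[2,0,0,0,0,0],[2,0,0,0,0,0],[1,0,0,0,0,0]]}}

```text
time_s: 12.12
position: [0.617, -0.165, 0.2124]
eef_rot: [0.0, -0.05, 0.999, -0.0]
ft_force: [1.2, -0.5, -3.0]
gripper_width: 0.131
```

Emit:
{"name": "arm_command", "arguments": {"increments": [[1,0,0,0,0,0],[1,0,0,0,0,0],[1,0,0,0,0,0],[0,0,0,0,0,0],[0,0,0,0,0,0]]}}

```text
time_s: 12.53
position: [0.6143, -0.1652, 0.2124]
eef_rot: [0.0, -0.05, 0.999, -0.0]
ft_force: [0.4, -0.1, -2.7]
gripper_width: 0.137
```

Run:
```python
from h import *
plan([.6147,-.1653,.190],-174.3)
f=[]
for i in range(4):
    w=cap('wrist'); f.append(env.sense()['ft_force'])
print(np.mean(f,0).round(2))
cv2.imwrite('pics/w6.png',cv2.resize(w['image'][100:400,200:600],(600,450)))
```

```text
t 12.53 pos [ 0.6143 -0.1652  0.2124] toolx az -174.27 tilt z [ 0. -0. -1.] shift mm [-0.3 -0.1 22.4] F [ 0.38 -0.06 -2.69] j [-0.654  0.764  1.302  1.76  -0.78   1.248 -2.186] w 0.137
tool z turn deg 0.03
[ 0.84 -0.35 -2.44]
```

View pics/w6.png

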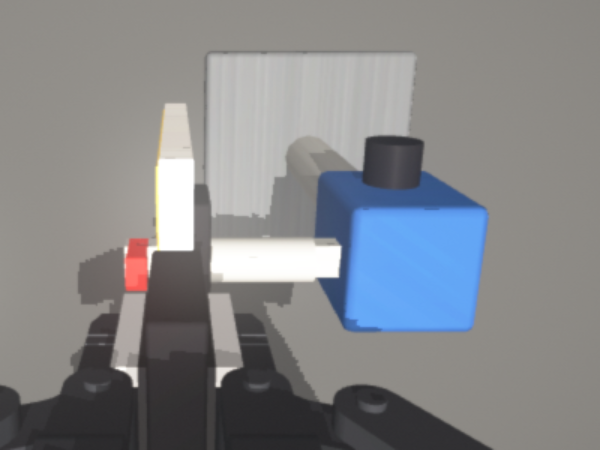

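The tip (137,262) is outside the plate with a visible gap, and the pad (203,220) is pushed back inside it. Lowering, then feeling for the bar.

Emit:
{"name": "arm_command", "arguments": {"increments": [[0,0,3,0,0,0],[0,0,4,0,0,0],[0,0,4,0,0,0],[0,0,3,0,0,0],[0,0,2,0,0,0]]}}

```text
time_s: 13.15
position: [0.6141, -0.1651, 0.1957]
eef_rot: [-0.0, -0.05, 0.999, 0.0]
ft_force: [0.8, 0.2, -2.2]
gripper_width: 0.129
```

Emit:
{"name": "arm_command", "arguments": {"increments": [[0,0,1,0,0,0],[0,0,0.5,0,0,0],[0,0,0.5,0,0,0],[0,0,0,0,0,0],[0,0,0,0,0,0]]}}

```text
time_s: 13.57
position: [0.6143, -0.1652, 0.1944]
eef_rot: [0.0, -0.05, 0.999, 0.0]
ft_force: [1.6, 0.6, -2.5]
gripper_width: 0.131
```

Emit:
{"name": "arm_command", "arguments": {"increments": [[0,0,0.5,0,0,0],[0,0,0.5,0,0,0],[0,0,0.5,0,0,0],[0,0,0,0,0,0],[0,0,0,0,0,0]]}}

```text
time_s: 13.98
position: [0.6143, -0.1652, 0.1928]
eef_rot: [-0.0, -0.05, 0.999, -0.0]
ft_force: [1.5, -0.1, -1.9]
gripper_width: 0.133
```

Emit:
{"name": "arm_command", "arguments": {"increments": [[0,0,0.4,0,0,0],[0,0,0.4,0,0,0],[0,0,0.2,0,0,0],[0,0,0,0,0,0],[0,0,0,0,0,0]]}}

```text
time_s: 14.4
position: [0.6143, -0.1652, 0.1918]
eef_rot: [-0.0, -0.05, 0.999, -0.0]
ft_force: [1.2, -0.5, -2.0]
gripper_width: 0.133
```

Emit:
{"name": "arm_command", "arguments": {"increments": [[0,0,0.4,0,0,0],[0,0,0.4,0,0,0],[0,0,0.2,0,0,0],[0,0,0,0,0,0],[0,0,0,0,0,0]]}}

```text
time_s: 14.82
position: [0.6143, -0.1652, 0.1908]
eef_rot: [-0.0, -0.05, 0.999, -0.0]
ft_force: [1.0, -0.4, -2.0]
gripper_width: 0.135
```

Emit:
{"name": "arm_command", "arguments": {"increments": [[0,0,0.4,0,0,0],[0,0,0.3,0,0,0],[0,0,0,0,0,0],[0,0,0,0,0,0],[0,0,0,0,0,0]]}}

```text
time_s: 15.23
position: [0.6143, -0.1652, 0.1901]
eef_rot: [-0.0, -0.05, 0.999, -0.0]
ft_force: [0.5, 0.7, -2.7]
gripper_width: 0.131
```

Emit:
{"name": "arm_command", "arguments": {"increments": [[0,0,0.4,0,0,0],[0,0,0.4,0,0,0],[0,0,0,0,0,0],[0,0,0,0,0,0],[0,0,0,0,0,0]]}}

```text
time_s: 15.65
position: [0.6143, -0.1652, 0.1893]
eef_rot: [-0.0, -0.05, 0.999, 0.0]
ft_force: [1.7, -0.1, -2.5]
gripper_width: 0.131
```

Emit:
{"name": "arm_command", "arguments": {"increments": [[0,0,0.4,0,0,0],[0,0,0.4,0,0,0],[0,0,0,0,0,0],[0,0,0,0,0,0],[0,0,0,0,0,0]]}}

```text
time_s: 16.07
position: [0.6143, -0.1652, 0.1885]
eef_rot: [-0.0, -0.05, 0.999, -0.0]
ft_force: [1.0, -0.4, -1.8]
gripper_width: 0.131
```

Emit:
{"name": "arm_command", "arguments": {"increments": [[0,0,0.4,0,0,0],[0,0,0.4,0,0,0],[0,0,0,0,0,0],[0,0,0,0,0,0],[0,0,0,0,0,0]]}}

```text
time_s: 16.48
position: [0.6143, -0.1652, 0.1878]
eef_rot: [0.0, -0.05, 0.999, -0.0]
ft_force: [0.5, -1.1, 0.4]
gripper_width: 0.129
```

Emit:
{"name": "arm_command", "arguments": {"increments": [[0,0,0.4,0,0,0],[0,0,0.4,0,0,0],[0,0,0,0,0,0],[0,0,0,0,0,0],[0,0,0,0,0,0]]}}

```text
time_s: 16.9
position: [0.6143, -0.1653, 0.187]
eef_rot: [0.0, -0.05, 0.999, -0.0]
ft_force: [0.7, 0.2, 4.4]
gripper_width: 0.128
```

Contact felt: Fz went from −2.3 to +4.4 N, so about 6.7 N on the bar, with its top near 0.1685 m. I'll ease up to roughly the gauge's own weight, ease outward a little, then open.

Emit:
{"name": "arm_command", "arguments": {"increments": [[0,0,-0.4,0,0,0],[0,0,-0.3,0,0,0],[-0.8,0,0,0,0,0],[-0.8,0,0,0,0,0],[-0.8,0,0,0,0,0]]}}

```text
time_s: 17.32
position: [0.6165, -0.165, 0.1875]
eef_rot: [-0.0, -0.05, 0.999, 0.0]
ft_force: [-1.6, 0.3, 1.0]
gripper_width: 0.128
```

Run:
```python
from h import *
f=[]
for i in range(4):
    w=cap('wrist'); f.append(env.sense()['ft_force'])
plan([.6163,-.1650,.1877],-174.3); print(np.mean(f,0).round(2))
c=cap('scene')
a=cv2.resize(c['image'][140:260,170:290],(400,400),interpolation=2); b=cv2.resize(w['image'][100:400,200:600],(400,300))
cv2.imwrite('pics/s7.png',np.hstack([a,np.pad(b,((0,100),(0,0),(0,0)))]))
```

```text
t 17.52 pos [ 0.6166 -0.165   0.1876] toolx az -174.28 tilt z [-0. -0. -1.] shift mm [ 0.3 -0.  -0.1] F [-0.45  0.91  1.11] j [-0.639  0.787  1.271  1.778 -0.807  1.214 -2.172] w 0.129
tool z turn deg 0.02
[-0.72  0.04  1.31]
```

View pics/s7.png

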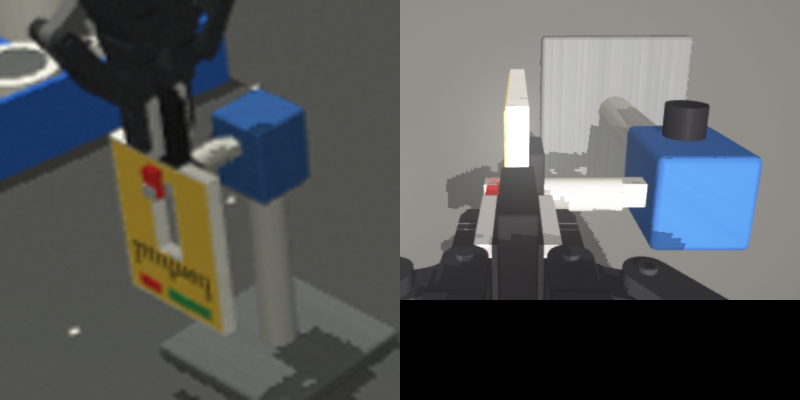

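The plate is on the bar, with the tip (151,180) at the slot's top edge outside the yellow face, and the plate upright. Releasing to half-open, which keeps the fingers clear of the sleeve.

Emit:
{"name": "arm_command", "arguments": {"increments": [[0,0,0,0,0,0],[0,0,0,0,0,0],[0,0,0,0,0,0],[0,0,0,0,0,0],[0,0,0,0,0,0]], "jaw": 0}}

```text
time_s: 17.98
position: [0.6167, -0.1649, 0.1876]
eef_rot: [-0.0, -0.05, 0.999, -0.0]
ft_force: [-0.2, 0.5, -0.3]
gripper_width: 0.497
```

Emit:
{"name": "arm_command", "arguments": {"increments": [[0,0,0,0,0,0],[0,0,0,0,0,0],[0,0,0,0,0,0],[0,0,0,0,0,0],[0,0,0,0,0,0]]}}

```text
time_s: 18.4
position: [0.6167, -0.1649, 0.1876]
eef_rot: [-0.0, -0.05, 0.999, 0.0]
ft_force: [0.6, 0.2, -0.7]
gripper_width: 0.497
```

Run:
```python
from h import *
plan([.6163,-.1650,.28],-174.3)
w=cap('wrist');c=cap('scene')
a=cv2.resize(c['image'][140:260,170:290],(400,400),interpolation=2); b=cv2.resize(w['image'][100:400,200:600],(400,300))
cv2.imwrite('pics/s8.png',np.hstack([a,np.pad(b,((0,100),(0,0),(0,0)))]))
```

```text
t 18.4 pos [ 0.6167 -0.1649  0.1876] toolx az -174.28 tilt z [-0.  0. -1.] shift mm [  0.4  -0.  -92.4] F [ 0.56  0.22 -0.69] j [-0.639  0.787  1.271  1.778 -0.807  1.213 -2.172] w 0.497
tool z turn deg 0.02
```

View pics/s8.png

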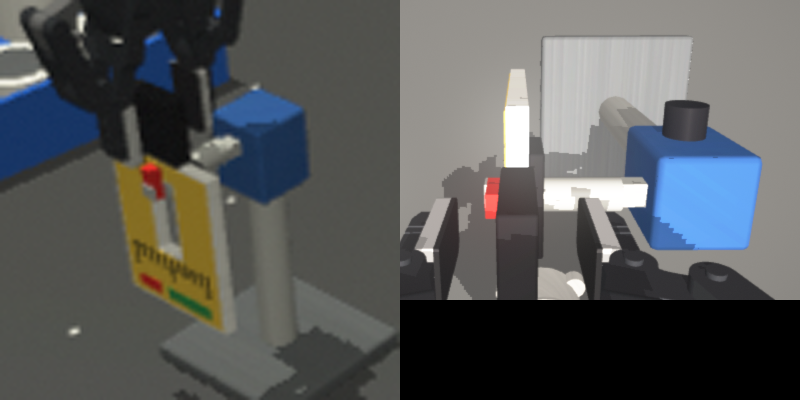

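The gauge hangs freely and upright, and both jaws are clear of the tab (fingers at (430,245) and (600,235)). Withdrawing straight up.

Emit:
{"name": "arm_command", "arguments": {"increments": [[0,0,-6,0,0,0],[0,0,-12,0,0,0],[0,0,-15,0,0,0],[0,0,-18,0,0,0],[0,0,-18,0,0,0]]}}

```text
time_s: 18.92
position: [0.6166, -0.1653, 0.2589]
eef_rot: [0.0, -0.05, 0.999, -0.0]
ft_force: [-0.1, 0.1, -0.6]
gripper_width: 0.501
```

Emit:
{"name": "arm_command", "arguments": {"increments": [[0,0,-18,0,0,0],[0,0,-15,0,0,0],[0,0,-10,0,0,0],[0,0,0,0,0,0],[0,0,0,0,0,0]]}}

```text
time_s: 19.33
position: [0.6168, -0.1649, 0.3]
eef_rot: [0.0, -0.05, 0.999, 0.0]
ft_force: [-0.1, 0.4, -0.1]
gripper_width: 0.5
```

Run:
```python
from h import *
plan([.6163,-.1650,.28],-174.3)
c=cap('scene'); cv2.imwrite('pics/s9.png',c['image'])
w=cap('wrist'); P=world(w).reshape(-1,3);I=w['image'].reshape(-1,3).astype(int)
m=(P[:,2]>.205)&(P[:,2]<.235)&(abs(P[:,0]-.62)<.03)&(abs(P[:,1]+.165)<.04);q=P[m]
print('tab',len(q),cv2.minAreaRect((q[:,:2]*1000).astype(np.float32)) if len(q) else '',np.median(q[:,2]))
```

```text
t 19.33 pos [ 0.6168 -0.1649  0.3   ] toolx az -174.26 tilt z [ 0.001  0.001 -1.   ] shift mm [ 0.5 -0.1 20. ] F [-0.07  0.45 -0.12] j [-0.675  0.655  1.328  1.656 -0.651  1.356 -2.287] w 0.5
tool z turn deg 0.04
tab 1588 ((618.1801147460938, -165.71014404296875), (11.99706745147705, 36.412696838378906), 5.793344020843506) 0.22195228344121795
```

View pics/s9.png

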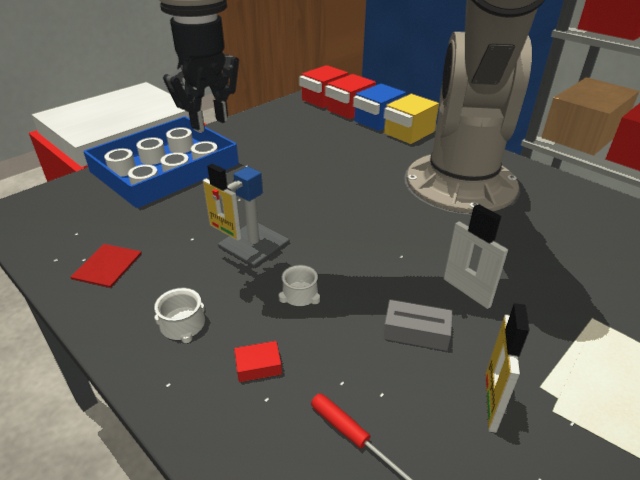

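The gauge hangs at (225,205) with its yellow face outward, and the bystanders are where they started. Handing in.

```bash
python3 -c "
from bench import env
print(env.job_done())"
```

```text
the job is handed in; nothing more can be done
None
```

The gauge is hanging on the hook between the pad and the red tip, yellow face outward, and I handed the job in with about 19.3 s on the clock. `env.job_done()` gives no verdict, so this rests on my own checks.

**What I did:** I gripped the tab, lifted the gauge from the rest and turned it about 205° so the marked face points outward. I passed the slot over the tip and pressed the plate back about 5 mm past its resting place. I then lowered it until it bore on the bar with about 6.7 N, eased off to about 3.6 N, and released.

**Last checks:**
- **Position:** the wrist camera puts the tab at about (0.618, −0.166) m. That is 73–74 mm out from the post axis and within about 1–2 mm of the bar sideways.
- **Height and angle:** the tab top is at 0.222 m, which puts the underside near 78 mm. The yaw is 5.8°, matching the bar's roughly 5.7°. I judged uprightness by eye only.
- **Release:** the gripper is clear, with near-zero force on the tool.
- **Bystanders:** in the last picture the castings, sanding block and screwdriver look unmoved. I did not measure them.

**Disagreements:** the cameras differed by 2–4 mm in the hook's position, and I used a middle value. The bar top felt at about 168.5 mm, against about 171 mm from the images. At the grasp an upward force of about 9 N showed briefly and was gone once I lifted.

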